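# Turn the coaster flower side up on the warming tray

## Robot

A 7-joint arm with a two-finger parallel gripper is mounted at the origin on the work surface. World frame = base frame: x ahead of the robot, y to its left, z up, the work surface at z = 0. Lengths are in m, angles in rad, forces in N, time in s.
With the tool pointing down it reaches from about 0.425 to 0.875 m from the base axis. Payload 8.4 kg.
Tool frame: the origin (TCP) lies between the finger pads; the fingertips stand 22 mm ahead of it and the grasp point (between the pads) lies 3 mm ahead of it; z points along the fingers, x is the direction in which the jaws open and shut, and the axes are right-handed (so a half turn about z gives the same grasp; the last joint's range is limited). The gripper opens to 85 mm and grips with 20 to 120 N. Pads are 22 mm wide; open, the fingers measure 114 mm over their backs; the gripper's body (76 mm by 85 mm) begins 54 mm behind the grasp point. The pads swing forward as they close: fully open they stand 13 mm farther back than shut.
Start: joints at [-0.099, 0.333, 0.04, 1.465, -0.013, 1.343, -0.059], TCP at [0.65, -0, 0.253] pointing down, gripper open.
Joint ranges: [-2.58, 2.58], [-0.38, 2.09], [-1.3, 1.39], [0.25, 2.4], [-1.5, 4.64], [0.08, 2.09], [-2.65, 2.65]. Speed limits (rad/s): [2.22, 2.22, 2.79, 2.79, 3.14, 3.14, 3.14].

## Interface

Orientations are given as a rotation vector (axis times angle).
In Python, from plant import ctrl gives the robot as it stands.
- The arm moves only by the tool step_arm, never from a script. Its argument "motion" is a list of rows, each a list of 3 entries, a list of its own where there are three numbers: the shift along the tool's x, y, z in m, then the turn, a rotation vector about the tool's x, y, z in rad, then the opening in per cent of the stroke, from 0 (shut) to 100 (fully open). A call has 1 to 12 rows; each row is the pose to reach, as a shift and turn from the pose commanded when the call began, along the tool's axes at that moment; what a row does not reach only later rows make up. A row lasts 1/8 s, in which the tool goes at most 62.5 mm and 10.7 degrees, less where a joint would pass 70% of its speed; a pose out of reach is approached as far as the arm can. A call with a gripper value outside its range is refused whole. The fingers move at their own pace and stop on an object; the grip force is fixed at half the most. Time passes only in rows, so rows that repeat a pose let the fingers close. It gives the time, the measured TCP pose, the force and the opening at its end, in the units of the state.
- ctrl.sense(): the state, without advancing time (a new reading comes with each control period).
- ctrl.capture(name): name is "scene" or "side" or "wrist"; returns (picture, depth): 420x560x3 uint8, red, green, blue; 420x560 float32, m along the optical axis (not along the pixel's ray), 0 where there is no reading.
- ctrl.camera_params(name): a dict with "mtx" (3x3 intrinsics, pixels), "world_from_camera" (4x4, takes a point from camera to world coordinates); the wrist camera has in their place "hand_eye" (4x4, takes a point from camera to tool coordinates, whose origin is the TCP and whose axes are the tool frame's). Camera axes: x right, y up, looking along -z (the intrinsics and any distortion apply to the point x, -y, -z); pixel columns grow to the right and rows downward; lengths in m; the calibration is good to about 2 mm. The wrist camera is an equidistant fisheye: a pixel r from the principal point sees the ray r / f radians off the axis. A picture is of the moment at which its call begins: read the wrist's pose just before it. camera_params takes no time and is no camera call.
- ctrl.hand_in(): hands the job in, once; it reports no verdict.
Trained networks look in the newest picture that a camera, given by its name, has taken for a name from the list of things; names that differ only in an ending like _2 or _b are one class to them, and where a whole thing is asked for, a point or a joint stands for the part that bears it (a point fixed in the world has none). Each returns a list of dicts, best first, with "p" (0 to 1); they miss things now and then, are a little off and sometimes report something else, mostly with a low value. They report only what shows in the picture. A call takes as long as a camera call. They do not tell look-alikes from the thing itself.
- ctrl.spot_in(query, camera): "bbox" ([left, top, right, bottom] in pixels, round what is visible of it).
- ctrl.landmark_of(query, camera): "at" ([column, row] in pixels: a listed point, or the origin of a listed thing).
The state is a dict: "clock": time; "joint_pos": joint angles; "joint_velocities": joint speeds; "joint_efforts": joint torques, N m; "eef_pos": TCP position; "tool_rot": TCP orientation; "ft_force": force on the tool from outside, world axes, zero at the start; "ft_torque": the same for the moment, N m; "gripper_width": finger opening in m.
Only numpy, scipy, OpenCV 4.12 (cv2) and the standard library are available. Lean on these libraries where they do the work, as an engineer would, in place of code of your own. Each camera call takes 0.05 s, during which the arm holds its last target. There are 200 camera calls.

## Task

One of the two tile coasters on the warming tray lies with its brown cork back up. With the fingertips only, push it across the tray against the curved upstand until it tips up and leans there, then go behind the upstand and push its top edge back so that it falls over and lies flat on the tray, white flower side up. Do not lift or carry it, and leave the other coaster and the things on the bench where they are.

Things in the scene. Friction and masses are not known exactly. Their poses are not given: they have to be found in the camera images.
- tray: Fixed warming tray on the bench, thin grippy red silicone mat on its floor. Origin at bench height below point foot; x points across the floor towards the upstand, y along it, z up. Flat floor 12 mm above the bench, x -150 to 0 mm, y -110 to 110 mm. At x 0 begins the upstand; behind it bare tray reaches to x = 40 mm.
- foot (a point): Mid-point of the foot line where the tray floor meets the upstand, at floor height (12 mm above the bench). A coaster pushed towards tray +x rides up the upstand with its leading edge; when its lower edge has come to the foot it leans at about 55 degrees over the upstand's top edge and stays there, its upper end about 20 mm higher than the upstand.
- upstand_top (a point): Mid-point of the top edge of the upstand: fixed slippery steel strip 200 mm long along tray y, its face curving up from the foot: 5 mm above the floor at tray x = 9 mm, 13 mm at 16 mm, 24 mm at 22 mm, top edge 34 mm at 25 mm; back at x = 32 mm at most. The upper end of a leaning coaster, pushed from behind towards tray -x, turns about its lower edge past upright and falls flat on the floor.
- coaster: The loose coaster to turn over: stiff tile 68 mm (x) by 66 mm (y), 7 mm thick, 60 to 110 g, brown cork on one side, white with pink and red flowers on the other. Its z axis points out of the cork side (up at the start). Origin at the centre of the flower face. Starts flat on the tray floor, x along the tray's x within 0.15 rad, edge 8 to 35 mm from the foot.
- coaster_center (a point): Centre of the coaster to turn over (half-way through its thickness), same axes.
- finished_center (a point): Centre of the other coaster, same size, which already lies white flower side up beside it on the tray, about 96 mm away along the upstand; leave it alone. Which of the two stands on which side varies.
- saucepan: Loose steel saucepan on the bench, 136 mm across, 75 mm high, with a 130 mm handle; origin at the centre of its underside. Leave it.
- jar: Loose amber jar on the bench, 60 mm across, 85 mm high; origin at the centre of its underside. Leave it.
- cup: Loose blue cup on the bench, 72 mm across, 75 mm high; origin at the centre of its underside. Leave it.
Not all that is in view belongs to the job. What is shaped like the coaster but purple is not meant.

How it is judged:
On the way:
1. the coaster is tipped up and leans on the upstand (cork side tilted 45 to 85 degrees, its centre between 20 mm before and 40 mm beyond the foot) (angle between coaster's own z axis and vertical between 0.785 and 1.484 rad and x of coaster_center in the frame of tray between -0.02 and 0.04 m and contact force between coaster and tray above 0.05 N), for 0.2 s.
At the end, for the whole second after the job is handed in: The coaster lies still and flat (within 0.1 rad) on the tray floor with the flower side up, its centre over the floor; the other coaster is within 20 mm of where it was (angle between coaster's own z axis and vertical above 3.04 rad and height (world z) of coaster_center between 0.012 and 0.022 m and x of coaster_center in the frame of tray between -0.15 and 0 m and y of coaster_center in the frame of tray between -0.11 and 0.11 m and linear speed of coaster below 0.02 m/s and angular speed of coaster below 0.2 rad/s and distance of finished_center from where it was at the start of the episode below 0.02 m); the robot touches nothing.
It fails at once if the coaster is lifted or carried (its centre over 62 mm above the bench, or over 35 mm while it is within 20 degrees of flat) (height (world z) of coaster_center above 0.062 m or (height (world z) of coaster_center above 0.035 m and (angle between coaster's own z axis and vertical below 0.35 rad or angle between coaster's own z axis and vertical above 2.79 rad))).
It fails at once if the other coaster is moved more than 20 mm (distance of finished_center from where it was at the start of the episode above 0.02 m).
It fails at once if the saucepan, jar or cup is moved more than 20 mm (distance of any of saucepan, jar, cup from where it was at the start of the episode above 0.02 m).
It also fails if it takes over 46 s, if anything falls off the work surface, if the arm or the gripper's body presses on something with over 40 N, if the wrist force passes 120 N, or if a joint passes its speed limit or range.

## Working session

There is one attempt and no reset: what is moved stays moved. The work goes in short steps, Python scripts to look and compute and a tool call to move; the robot and the scene stay as the last step left them, time stands still between calls to the robot, and variables do not carry over. Pictures are saved under pics/ and viewed, about 8 in all and at most 12, crops included, and the job is handed in when it is done.

Besides the shell and the picture viewer there is one more tool, called after "Emit:" as name(argument=value, ...) on one line, values as JSON. step_arm: Moves the arm, as the interface text tells. Its arguments: {"type":"object","properties":{"motion":{"type":"array"}},"required":["motion"]}

```bash
mkdir -p pics
cat > h.py <<'E'
import numpy as np, cv2
from scipy.spatial.transform import Rotation as R
from plant import ctrl
def px2w(cam,u,v,depth=None,z=None):
    p=ctrl.camera_params(cam); K=np.array(p['mtx']); T=np.array(p['world_from_camera'])
    d=np.array([(u-K[0,2])/K[0,0],-(v-K[1,2])/K[1,1],-1.0])
    if depth is not None: return T[:3,:3]@(d*depth)+T[:3,3]
    w=T[:3,:3]@d; return T[:3,3]+w*(z-T[2,3])/w[2]
def save(n,im): cv2.imwrite(f'pics/{n}.png',im[:,:,::-1])
E
python3 - <<'E'
from h import *
np.set_printoptions(precision=4,suppress=True)
s=ctrl.sense(); print(s['clock'],s['eef_pos'],s['tool_rot'])
ims=[]
for c in ('scene','side'):
    im,d=ctrl.capture(c); ims.append(im); np.save(f'pics/{c}_d.npy',d); np.save(f'pics/{c}_im.npy',im)
    p=ctrl.camera_params(c); print(c,[k for k in p],np.array(p['world_from_camera'])[:3,3])
    for q in ('coaster_center','finished_center','foot','upstand_top'):
        for r in ctrl.landmark_of(q,c)[:3]:
            u,v=r['at']; z={'foot':.012,'upstand_top':.046}.get(q,.019)
            dd=d[int(v),int(u)]
            print(q,round(r['p'],2),np.round(r['at']),px2w(c,u,v,z=z),px2w(c,u,v,depth=dd))
    for q in ('saucepan','jar','cup','tray'):
        for r in ctrl.spot_in(q,c)[:2]: print(q,r)
save('both',cv2.resize(np.vstack(ims),None,fx=.71,fy=.71)); save('scene',ims[0]); save('side',ims[1])
E
```

```text
0.0 [ 0.6496 -0.      0.2524] [ 3.1415  0.     -0.0025]
scene ['mtx', 'world_from_camera'] [1.2943 0.4904 0.9528]
coaster_center 0.82 [208. 247.] [ 0.7645 -0.077   0.019 ] [ 0.758  -0.0841  0.0074]
coaster_center 0.73 [163. 230.] [ 0.7802 -0.212   0.019 ] [ 0.7724 -0.2226  0.0049]
coaster_center 0.64 [274. 239.] [0.6553 0.0531 0.019 ] [0.6468 0.0473 0.0066]
finished_center 0.79 [241. 179.] [ 0.5157 -0.1496  0.019 ] [ 0.5182 -0.1476  0.022 ]
foot 0.76 [250. 199.] [ 0.5635 -0.0859  0.012 ] [ 0.5904 -0.0648  0.0466]
upstand_top 0.79 [252. 193.] [ 0.5665 -0.0739  0.046 ] [ 0.5391 -0.0951  0.0118]
saucepan {'bbox': [405.7, 219.2, 518.1, 280.4], 'p': 0.68}
jar {'bbox': [159.0, 126.3, 183.7, 158.1], 'p': 0.67}
cup {'bbox': [115.5, 149.7, 146.5, 188.4], 'p': 0.66}
tray {'bbox': [181.9, 160.7, 281.9, 233.2], 'p': 0.98}
side ['mtx', 'world_from_camera'] [-0.0311  0.7914  1.1949]
coaster_center 0.78 [289. 198.] [ 0.6097 -0.1456  0.019 ] [ 0.6091 -0.1447  0.0202]
coaster_center 0.78 [246. 230.] [0.6379 0.0481 0.019 ] [0.6458 0.0394 0.0051]
coaster_center 0.7 [243. 195.] [ 0.7446 -0.0655  0.019 ] [ 0.7519 -0.0735  0.0081]
finished_center 0.64 [315. 211.] [ 0.507  -0.1464  0.019 ] [ 0.5072 -0.1467  0.0187]
finished_center 0.63 [321. 154.] [ 0.646  -0.3985  0.019 ] [ 0.6432 -0.3936  0.0239]
finished_center 0.55 [356. 169.] [ 0.5001 -0.4037  0.019 ] [ 0.4948 -0.3919  0.0306]
foot 0.94 [294. 216.] [ 0.553  -0.0943  0.012 ] [ 0.536  -0.0685  0.0464]
foot 0.55 [288. 197.] [ 0.619  -0.1525  0.012 ] [ 0.6146 -0.1461  0.02  ]
upstand_top 0.56 [284. 212.] [ 0.5714 -0.0665  0.046 ] [ 0.5741 -0.0704  0.0407]
saucepan {'bbox': [168.9, 307.8, 224.7, 375.6], 'p': 0.66}
jar {'bbox': [348.7, 147.1, 365.9, 175.3], 'p': 0.9}
jar {'bbox': [170.1, 307.7, 228.2, 407.1], 'p': 0.18}
cup {'bbox': [313.7, 130.5, 332.6, 159.1], 'p': 0.96}
tray {'bbox': [262.0, 177.6, 345.7, 243.0], 'p': 0.92}
```

View pics/scene.png

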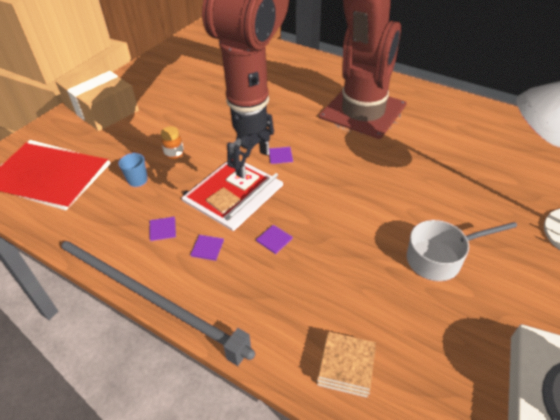

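View pics/side.png

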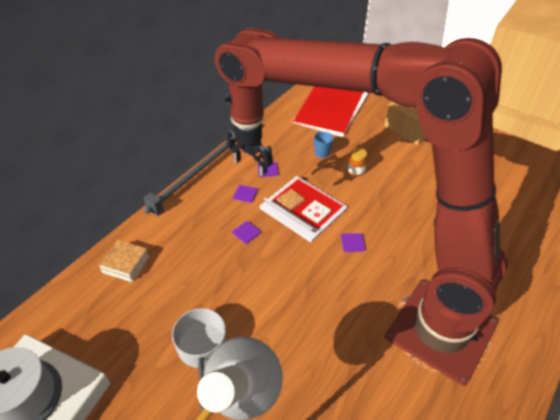

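Candidates for the coaster are:
- cork square on the tray: scene (222,200), side (289,198)
- white flowered one on the tray: scene (241,179)
- purple squares: scene (163,229), (208,247), (274,239), (280,155)
- cork-topped stack on the bench: scene (347,362)

The one on the tray with its cork up is the one I want. I'll check it with the wrist camera.

```bash
cat >> h.py <<'E'
def tool():
    s=ctrl.sense(); T=np.eye(4); T[:3,:3]=R.from_rotvec(s['tool_rot']).as_matrix(); T[:3,3]=s['eef_pos']; return T
def wpx(u,v,z,T):
    p=ctrl.camera_params('wrist'); K=np.array(p['mtx']); W=T@np.array(p['hand_eye'])
    a=np.array([(u-K[0,2])/K[0,0],(v-K[1,2])/K[1,1]]); r=np.hypot(*a)
    d=np.array([np.sin(r)*a[0]/r,-np.sin(r)*a[1]/r,-np.cos(r)]); w=W[:3,:3]@d
    return W[:3,3]+w*(z-W[2,3])/w[2]
def w2px(P,T):
    p=ctrl.camera_params('wrist'); K=np.array(p['mtx']); W=T@np.array(p['hand_eye'])
    q=(np.asarray(P)-W[:3,3])@W[:3,:3]; t=np.arctan2(np.hypot(q[...,0],q[...,1]),-q[...,2]); h=np.hypot(q[...,0],q[...,1])+1e-12
    return np.stack([K[0,2]+K[0,0]*t*q[...,0]/h,K[1,2]-K[1,1]*t*q[...,1]/h],-1)
def ortho(im,T,z,x0,x1,y0,y1,ppm=2000):
    # rectified top view: image right = -y... rows = world x descending, cols = world y descending
    xs=np.arange(x1,x0,-1/ppm); ys=np.arange(y1,y0,-1/ppm)
    Y,X=np.meshgrid(ys,xs); m=w2px(np.stack([X,Y,0*X+z],-1),T).astype(np.float32)
    return cv2.remap(im,m[...,0],m[...,1],cv2.INTER_LINEAR)
E
python3 - <<'E'
from h import *
np.set_printoptions(precision=4,suppress=True)
T=tool(); im,d=ctrl.capture('wrist'); save('wrist0',im)
print(ctrl.camera_params('wrist'))
for q in ('coaster_center','finished_center','foot','upstand_top'):
    for r in ctrl.landmark_of(q,'wrist')[:3]:
        print(q,r,wpx(*r['at'],{'foot':.012,'upstand_top':.046}.get(q,.019),T))
for c in ('scene','side'):
    im=np.load(f'pics/{c}_im.npy'); d=np.load(f'pics/{c}_d.npy')
    for q in ('jar','cup'): 
        b=[159,126,183,158] if q=='jar' else [115,150,146,188]
        if c=='scene': u,v=(b[0]+b[2])//2,(b[1]+b[3])//2; print(q,px2w(c,u,v,depth=d[v,u]))
    V,U=np.mgrid[150:245,175:350]
    P=np.array([px2w(c,u,v,depth=d[v,u]) for u,v in zip(U.ravel(),V.ravel())])
    ok=(d[V.ravel(),U.ravel()]>0)&(P[:,2]>.035)&(P[:,2]<.052)&(abs(P[:,0]-.56)<.15)&(P[:,1]>-.13)&(P[:,1]<-.0)
    Q=P[ok]; print(c,len(Q),Q.mean(0)); 
    if len(Q)>5:
        (cx,cy),wh,a=cv2.minAreaRect((Q[:,:2]*1000).astype(np.float32)); print(cx,cy,wh,a)
E
```

```text
{'mtx': array([[325.1923,   0.    , 281.7774],
       [  0.    , 325.1923, 208.9964],
       [  0.    ,   0.    ,   1.    ]]), 'hand_eye': array([[ 1.    , -0.0001, -0.0015,  0.0008],
       [-0.0005, -0.9624, -0.2715, -0.0683],
       [-0.0014,  0.2715, -0.9624, -0.1205],
       [ 0.    ,  0.    ,  0.    ,  1.    ]])}
coaster_center {'at': [362.1, 338.0], 'p': 0.98} [ 0.7633 -0.2184  0.019 ]
coaster_center {'at': [246.1, 292.5], 'p': 0.93} [ 0.6065 -0.1409  0.019 ]
coaster_center {'at': [362.8, 250.2], 'p': 0.9} [ 0.7493 -0.0835  0.019 ]
finished_center {'at': [205.1, 255.1], 'p': 0.26} [ 0.5583 -0.0898  0.019 ]
foot {'at': [206.1, 256.6], 'p': 0.85} [ 0.5576 -0.095   0.012 ]
upstand_top {'at': [205.0, 245.4], 'p': 0.71} [ 0.5662 -0.066   0.046 ]
jar [ 0.5253 -0.3976  0.062 ]
cup [ 0.6905 -0.3995  0.0791]Traceback (most recent call last):
  File "<stdin>", line 14, in <module>
  File "h.py", line 5, in px2w
    p=ctrl.camera_params(cam); K=np.array(p['mtx']); T=np.array(p['world_from_camera'])
ValueError: time passes only in moves, steps and waits
```

View pics/wrist0.png

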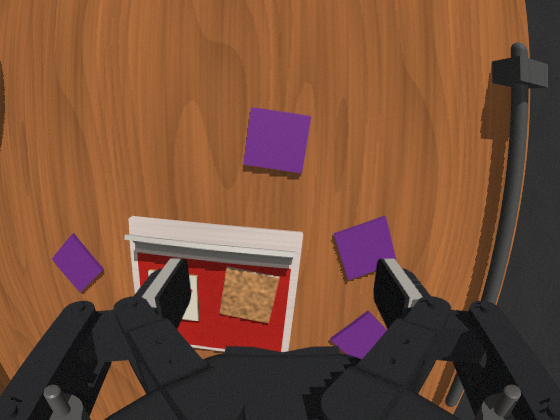

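The wrist picture shows the cork coaster on the red mat at about (249,294) and the white one at (190,295), partly behind a finger. The upstand strip runs (128,237)-(299,255) and the tray's back edge (131,217)-(302,233). Next I'll measure these from the pixels.

Run:
```python
from h import *
np.set_printoptions(precision=4,suppress=True)
P={k:np.array(v) if not isinstance(v,dict) else v for k,v in ctrl.camera_params('wrist').items()}
ctrl_cp=P
import h
class C: 
    camera_params=staticmethod(lambda n:P)
T=tool(); h.ctrl=C
im=cv2.imread('pics/wrist0.png')
hsv=cv2.cvtColor(im,cv2.COLOR_BGR2HSV)
sub=hsv[293,245:255]; print('cork',sub[::3], 'mat',hsv[275,215],hsv[340,240])
# cork: less saturated than red mat, not white
m=np.zeros(im.shape[:2],np.uint8); 
roi=(slice(262,330),slice(212,288))
H,S,V=[hsv[...,i].astype(int) for i in range(3)]
k=((H>7)&(H<30)&(S>60)&(V>80)).astype(np.uint8)*255
m[roi]=cv2.morphologyEx(k[roi],cv2.MORPH_CLOSE,np.ones((5,5),np.uint8))
n,l,st,_=cv2.connectedComponentsWithStats(m); i=1+st[1:,4].argmax(); print(st[i])
c=max(cv2.findContours((l==i).astype(np.uint8),cv2.RETR_EXTERNAL,cv2.CHAIN_APPROX_NONE)[0],key=len)[:,0]
W=np.array([wpx(u,v,.019,T)[:2]*1000 for u,v in c],np.float32)
print('cork rect (mm)',cv2.minAreaRect(W))
for n_,u,v,z in [('trayL',131,217,.012),('trayR',302,233,.012),('topL',126,237,.046),('topR',299,252,.046),('botR',287,350,.012)]: print(n_,wpx(u,v,z,T))
save('ortho',ortho(im[:,:,::-1],T,.019,.45,.70,-.22,.0,2400))
```

```text
cork [[ 15 143 175]
 [ 15 138 165]
 [ 14 139 145]
 [ 15 139 165]] mat [  1 207 164] [  1 213 165]
[ 220  267   59   56 2495]
cork rect (mm) ((608.6910400390625, -145.87330627441406), (72.15840148925781, 66.52071380615234), 78.66132354736328)
trayL [ 0.462  -0.0442  0.012 ]
trayR [ 0.6753 -0.0633  0.012 ]
topL [ 0.4692 -0.0582  0.046 ]
topR [ 0.6702 -0.0731  0.046 ]
botR [ 0.6588 -0.2418  0.012 ]
```

View pics/ortho.png

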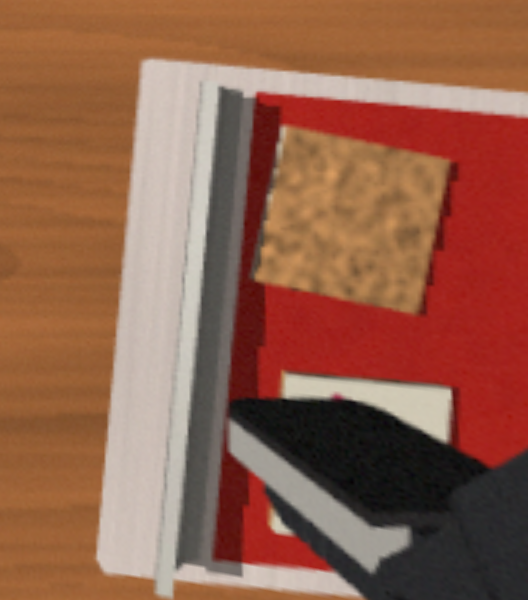

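Emit:
step_arm(motion=[[[-0.012, 0.06, 0.01], [0, 0, 0.04], 35], [[-0.024, 0.12, 0.02], [0, 0, 0.082], 35], [[-0.036, 0.18, 0.04], [0, 0, 0.082], 35], [[-0.046, 0.203, 0.09], [0, 0, 0.082], 35], [[-0.046, 0.203, 0.145], [0, 0, 0.082], 35], [[-0.046, 0.203, 0.18], [0, 0, 0.082], 35], [[-0.046, 0.203, 0.18], [0, 0, 0.082], 35]])

```text
clock: 2.02
eef_pos: [0.602, -0.2024, 0.0706]
tool_rot: [-3.138, 0.129, 0.009]
ft_force: [-1.5, 1.1, 1.1]
gripper_width: 0.0297
```

Run:
```python
from h import *
T=tool(); print(T.round(4)); s=ctrl.sense(); print(s['clock'],s['gripper_width'],s['ft_force'])
im,d=ctrl.capture('wrist'); save('w1',im); np.save('pics/w1d.npy',d)
```

```text
[[ 9.966e-01 -8.190e-02 -5.400e-03  6.020e-01]
 [-8.190e-02 -9.966e-01  1.300e-03 -2.024e-01]
 [-5.500e-03 -9.000e-04 -1.000e+00  7.060e-02]
 [ 0.000e+00  0.000e+00  0.000e+00  1.000e+00]]
2.025 0.029741747256723967 [-1.46410867  1.08417795  1.05008633]
```

View pics/w1.png

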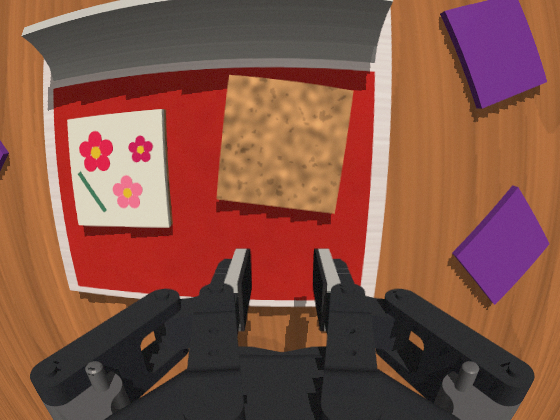

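The wrist view shows the cork coaster with corners (230,75), (353,90), (335,214) and (218,200), with the fingers behind it on the mat side. The white coaster is clear at (120,170). I'll re-measure from this closer view.

Run:
```python
from h import *
np.set_printoptions(precision=4,suppress=True)
T=tool(); n=np.array([.082,.9966]); t=np.array([-.9966,.082]); f=np.array([.565,-.0935])
for k,u,v,z in [('c1',230,75,.019),('c2',353,90,.019),('c3',335,214,.019),('c4',218,200,.019),('footL',54,88,.012),('footR',374,72,.012),('rearL',72,290,.012),('matRear',365,303,.012),('w1',164,110,.019),('w2',170,227,.019)]:
    P=wpx(u,v,z,T); r=P[:2]-f; print(k,P,'tray',r@n,r@t)
d=np.load('pics/w1d.npy')
p=ctrl.camera_params('wrist'); W=T@np.array(p['hand_eye'])
print('tip depth',d[250:262:3,238],d[250:262:3,320])
K=np.array(p['mtx'])
for u,v in [(238,252),(243,252),(320,252),(316,252)]:
    a=np.array([(u-K[0,2])/K[0,0],(v-K[1,2])/K[1,1]]); r=np.hypot(*a); q=np.array([np.tan(r)*a[0]/r,-np.tan(r)*a[1]/r,-1])*d[v,u]
    print(W[:3,:3]@q+W[:3,3], np.array(p['hand_eye'])[:3]@np.r_[q,1])
```

```text
c1 [ 0.5847 -0.1079  0.019 ] tray -0.012776545711191106 -0.020851464485383466
c2 [ 0.6495 -0.121   0.019 ] tray -0.020475538405218492 -0.08646770739629704
c3 [ 0.6359 -0.1892  0.019 ] tray -0.0895880028639055 -0.07847237214134209
c4 [ 0.5709 -0.1757  0.019 ] tray -0.08146132136053115 -0.012635773097296556
footL [ 0.464  -0.0916  0.012 ] tray -0.006434962681566298 0.1008344367768391
footR [ 0.6642 -0.1103  0.012 ] tray -0.008567299594200412 -0.10019848592331199
rearL [ 0.4422 -0.2365  0.012 ] tray -0.15258248111020226 0.11062786414988585
matRear [ 0.6561 -0.2553  0.012 ] tray -0.1538249414978508 -0.10401417959994272
w1 [ 0.5459 -0.122   0.019 ] tray -0.02993688217023344 0.01667258090148474
w2 [ 0.5394 -0.1895  0.019 ] tray -0.09777840663516084 0.017654376709514658
tip depth [0.1467 0.1426 0.1406 0.1372] [0.1452 0.1426 0.14   0.1379]
[ 0.5858 -0.1909  0.0597] [-0.0187 -0.0106  0.0134]
[ 0.5882 -0.1907  0.0603] [-0.0163 -0.0109  0.0127]
[ 0.6226 -0.194   0.0592] [ 0.0183 -0.0104  0.0138]
[ 0.6208 -0.1937  0.0595] [ 0.0164 -0.0106  0.0135]
```

Emit:
step_arm(motion=[[[0.003, 0.0, 0.02], [0, 0, 0], 35], [[0.003, 0.0, 0.033], [0, 0, 0], 35], [[0.003, 0.0, 0.033], [0, 0, 0], 35]])

```text
clock: 2.45
eef_pos: [0.6064, -0.203, 0.0394]
tool_rot: [-3.139, 0.129, 0.003]
ft_force: [-0.3, -0.1, -0.0]
gripper_width: 0.0298
```

Emit:
step_arm(motion=[[[0.0, 0.0, 0.002], [0, 0, 0], 35], [[0, 0.0, 0.003], [0, 0, 0], 35], [[0, 0.0, 0.003], [0, 0, 0], 35]])

```text
clock: 2.82
eef_pos: [0.6071, -0.2033, 0.0376]
tool_rot: [3.139, -0.129, 0.001]
ft_force: [-0.1, 0.6, -0.6]
gripper_width: 0.0301
```

Run:
```python
from h import *
T=tool(); print(T.round(4)[:3]); s=ctrl.sense(); print(s['clock'],s['gripper_width'],s['ft_force'])
im,d=ctrl.capture('side'); save('s1',cv2.resize(im[165:255,230:350],None,fx=5,fy=5,interpolation=cv2.INTER_CUBIC))
```

```text
[[ 9.966e-01 -8.200e-02  3.000e-04  6.071e-01]
 [-8.200e-02 -9.966e-01 -1.000e-04 -2.033e-01]
 [ 3.000e-04  1.000e-04 -1.000e+00  3.760e-02]]
2.825 0.03008427233822761 [-0.09397389  0.6009617  -0.64228179]
```

Emit:
step_arm(motion=[[[0.0, 0.0, 0.002], [0, 0, 0], 35], [[0, 0.0, 0.002], [0, 0, 0], 35]])

```text
clock: 3.12
eef_pos: [0.6068, -0.2032, 0.0351]
tool_rot: [-3.139, 0.129, 0.001]
ft_force: [-0.4, 0.5, -0.8]
gripper_width: 0.0295
```

Emit:
step_arm(motion=[[[0.0, 0.0, 0.0015], [0, 0, 0], 35], [[0, 0.0, 0.0015], [0, 0, 0], 35]])

```text
clock: 3.38
eef_pos: [0.607, -0.2033, 0.0338]
tool_rot: [3.139, -0.129, 0.0]
ft_force: [-0.1, -0.4, 1.3]
gripper_width: 0.0294
```

Emit:
step_arm(motion=[[[0.0, 0.0, 0.0015], [0, 0, 0], 35], [[0, 0.0, 0.0015], [0, 0, 0], 35]])

```text
clock: 3.62
eef_pos: [0.607, -0.2033, 0.0337]
tool_rot: [-3.139, 0.129, -0.0]
ft_force: [-6.0, 1.5, 14.2]
gripper_width: 0.0298
```

Emit:
step_arm(motion=[[[0.0, 0.0, 0.001], [0, 0, 0], 35], [[0, 0.0, 0.001], [0, 0, 0], 35]])

```text
clock: 3.88
eef_pos: [0.6071, -0.2033, 0.0337]
tool_rot: [-3.139, 0.129, -0.001]
ft_force: [-9.1, 3.1, 22.4]
gripper_width: 0.0304
```

Run:
```python
from h import *
np.set_printoptions(precision=4,suppress=True)
T=tool(); im,d=ctrl.capture('wrist'); save('w2',im)
p=ctrl.camera_params('wrist'); K=np.array(p['mtx']); W=T@np.array(p['hand_eye'])
for u in range(232,248,3):
  for v in range(246,262,3):
    a=np.array([(u-K[0,2])/K[0,0],(v-K[1,2])/K[1,1]]); r=np.hypot(*a); q=np.array([np.tan(r)*a[0]/r,-np.tan(r)*a[1]/r,-1])*d[v,u]
    print(u,v,W[:3,:3]@q+W[:3,3],end=' ')
  print()
```

```text
232 246 [ 0.5854 -0.1913  0.0121] 232 249 [ 0.585  -0.1933  0.0111] 232 252 [ 0.585  -0.1945  0.0121] 232 255 [ 0.5849 -0.1958  0.0126] 232 258 [ 0.5875 -0.1914  0.0263] 232 261 [ 0.588  -0.1912  0.0299] 
235 246 [ 0.5867 -0.1917  0.0115] 235 249 [ 0.5867 -0.1929  0.0123] 235 252 [ 0.5883 -0.1906  0.0216] 235 255 [ 0.5884 -0.1912  0.0234] 235 258 [ 0.5889 -0.1911  0.0271] 235 261 [ 0.5893 -0.1911  0.0302] 
238 246 [ 0.5883 -0.1915  0.0123] 238 249 [ 0.5891 -0.1909  0.0176] 238 252 [ 0.5895 -0.191   0.0207] 238 255 [ 0.5898 -0.1913  0.0235] 238 258 [ 0.5901 -0.1915  0.0263] 238 261 [ 0.5905 -0.1914  0.0298] 
241 246 [ 0.5898 -0.1915  0.0125] 241 249 [ 0.5904 -0.1912  0.0171] 241 252 [ 0.5908 -0.1911  0.0208] 241 255 [ 0.591  -0.1917  0.0228] 241 258 [ 0.5915 -0.1914  0.0269] 241 261 [ 0.5919 -0.1913  0.0302] 
244 246 [ 0.5913 -0.1913  0.0132] 244 249 [ 0.5918 -0.1912  0.0173] 244 252 [ 0.592  -0.1916  0.0199] 244 255 [ 0.5925 -0.1914  0.0237] 244 258 [ 0.5928 -0.1915  0.0267] 244 261 [ 0.5933 -0.1911  0.0308] 
247 246 [ 0.5924 -0.1923  0.0111] 247 249 [ 0.5931 -0.1914  0.0169] 247 252 [ 0.5936 -0.1911  0.0213] 247 255 [ 0.5938 -0.1915  0.0237] 247 258 [ 0.5941 -0.1916  0.0267] 247 261 [ 0.5941 -0.1923  0.0283]
```

View pics/w2.png

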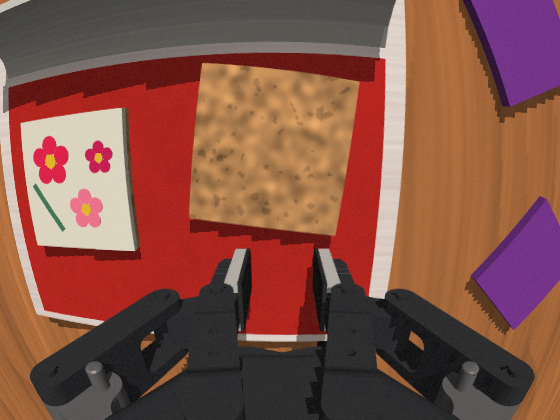

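Floor contact came at TCP z 0.0337, so the tips stand 21.7 mm ahead, as specified. The picture shows the fingers at (235,255) and (325,255), just behind the coaster's rear edge (190,220)-(335,236). I'll raise about 1.5 mm and push.

Emit:
step_arm(motion=[[[0.0, 0.0, -0.0045], [0, 0, 0], 35], [[0.0, -0.006, -0.0045], [0, 0, 0], 35], [[0.0, -0.012, -0.0045], [0, 0, 0], 35], [[0.0, -0.018, -0.0045], [0, 0, 0], 35], [[0.0, -0.024, -0.0045], [0, 0, 0], 35], [[0.0, -0.03, -0.0045], [0, 0, 0], 35], [[0.0, -0.036, -0.0045], [0, 0, 0], 35], [[0.0, -0.042, -0.0045], [0, 0, 0], 35], [[0.0, -0.048, -0.0045], [0, 0, 0], 35], [[0.0, -0.054, -0.0045], [0, 0, 0], 35], [[0.0, -0.06, -0.0045], [0, 0, 0], 35], [[0.0, -0.06, -0.0045], [0, 0, 0], 35]])

```text
clock: 5.42
eef_pos: [0.6121, -0.1424, 0.0358]
tool_rot: [-3.138, 0.127, -0.0]
ft_force: [0.7, -0.5, 0.2]
gripper_width: 0.0299
```

Run:
```python
from h import *
T=tool(); print(T.round(4)[:3])
im,d=ctrl.capture('wrist'); im2,d2=ctrl.capture('scene')
save('w3',np.hstack([cv2.resize(im,(400,300)),cv2.resize(im2[130:250,160:320],(400,300),interpolation=cv2.INTER_CUBIC)]))
```

```text
[[ 9.967e-01 -8.080e-02  1.000e-04  6.121e-01]
 [-8.080e-02 -9.967e-01  6.000e-04 -1.424e-01]
 [ 0.000e+00 -6.000e-04 -1.000e+00  3.580e-02]]
```

View pics/w3.png

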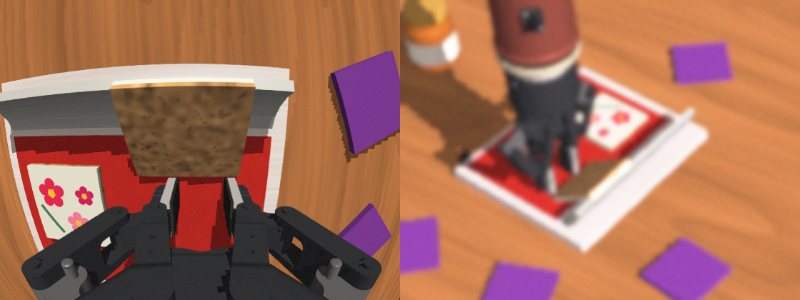

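The coaster is square to the upstand and riding up it. I'll go on about 22 mm.

Emit:
step_arm(motion=[[[0.0, -0.005, 0], [0, 0, 0], 35], [[0.0, -0.01, 0], [0, 0, 0], 35], [[0.0, -0.014, 0], [0, 0, 0], 35], [[0.0, -0.018, 0], [0, 0, 0], 35], [[0.0, -0.021, 0], [0, 0, 0], 35], [[0.0, -0.023, 0], [0, 0, 0], 35], [[0.0, -0.023, 0], [0, 0, 0], 35]])

```text
clock: 6.4
eef_pos: [0.6138, -0.1204, 0.0359]
tool_rot: [-3.139, 0.129, -0.0]
ft_force: [0.6, -0.3, -0.1]
gripper_width: 0.0303
```

```bash
cat >> h.py <<'E'
def cloud(d,T):
    p=ctrl.camera_params('wrist'); K=np.array(p['mtx']); W=T@np.array(p['hand_eye'])
    V,U=np.mgrid[0:420,0:560]; a=np.stack([(U-K[0,2])/K[0,0],-(V-K[1,2])/K[1,1]],-1); r=np.hypot(a[...,0],a[...,1])+1e-9
    q=np.dstack([a*(np.tan(r)/r)[...,None],-np.ones_like(r)])*d[...,None]
    return q@W[:3,:3].T+W[:3,3]
def tray(P):
    n=np.array([.082,.9966]); t=np.array([-.9966,.082]); f=np.array([.565,-.0935])-.003*n
    r=P[...,:2]-f; return np.stack([r@n,r@t,P[...,2]],-1)
E
cat > tilt.py <<'E'
from h import *
import sys
np.set_printoptions(precision=4,suppress=True)
T=tool(); print(tray(T[:3,3]))
im,d=ctrl.capture('wrist'); save(sys.argv[1],im)
P=tray(cloud(d,T)); np.save('pics/P.npy',P)
hsv=cv2.cvtColor(im,cv2.COLOR_RGB2HSV).astype(int)
m=(hsv[...,0]>7)&(hsv[...,0]<30)&(hsv[...,1]>60)&(abs(P[...,1]+.05)<.06)&(P[...,2]>.015)&(P[...,2]<.09)&(d>0)&(P[...,0]>-.16)&(P[...,0]<.06)
Q=P[m]; print(len(Q),Q.min(0),Q.max(0),Q.mean(0))
u,s,v=np.linalg.svd(Q-Q.mean(0),full_matrices=False); nn=v[2]*np.sign(v[2][2]); print('normal',nn,'tilt deg',np.degrees(np.arccos(nn[2])),'rms',s[2]/len(Q)**.5)
E
python3 tilt.py w4
```

```text
[-0.0198 -0.0509  0.0359]
17086 [-0.0331 -0.1095  0.0151] [0.0383 0.0024 0.0892] [ 0.0206 -0.0439  0.0509]
normal [-0.7334  0.0554  0.6776] tilt deg 47.34660888606421 rms 0.004290284403658129
```

View pics/w4.png

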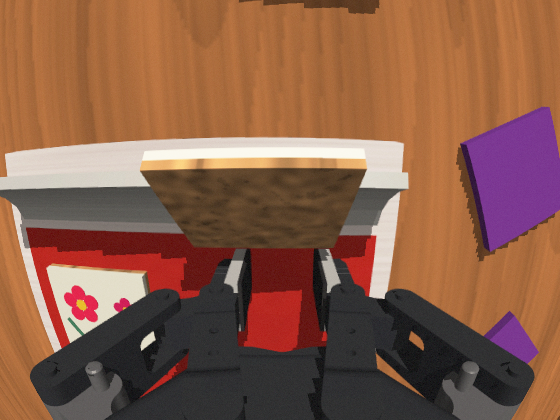

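The coaster is leaning on the upstand: cork face (160-350, 170-245), upper edge at row 155. I'll refit its tilt on the clean pixels.

Run:
```python
import numpy as np
np.set_printoptions(precision=4,suppress=True)
P=np.load('pics/P.npy')
Q=P[172:240,215:320].reshape(-1,3); u,s,v=np.linalg.svd(Q-Q.mean(0),full_matrices=False)
print(Q.min(0),Q.max(0),v[2],np.degrees(np.arccos(abs(v[2][2]))),s[2]/len(Q)**.5)
print('top edge',P[152:170:2,255]); print('strip',P[185:200:3,100],P[185:200:3,385])
```

```text
[-0.0026 -0.068   0.023 ] [ 0.0486 -0.0227  0.1564] [ 0.7862 -0.0011 -0.618 ] 51.83055546377858 0.0024301592794835234
top edge [[ 0.0394 -0.0441  0.0636]
 [ 0.0389 -0.0442  0.0647]
 [ 0.0384 -0.0442  0.065 ]
 [ 0.0379 -0.0443  0.0659]
 [ 0.0375 -0.0444  0.0669]
 [ 0.0369 -0.0443  0.0664]
 [ 0.0363 -0.0443  0.0662]
 [ 0.0359 -0.0444  0.0675]
 [ 0.0486 -0.0516  0.1564]]
strip [[0.0272 0.0182 0.0462]
 [0.025  0.0214 0.0415]
 [0.0224 0.0256 0.0352]
 [0.0199 0.0292 0.0299]
 [0.0174 0.0325 0.025 ]] [[ 0.0263 -0.089   0.0454]
 [ 0.025  -0.0894  0.0445]
 [ 0.0222 -0.0922  0.0365]
 [ 0.02   -0.0937  0.0322]
 [ 0.0176 -0.0953  0.0277]]
```

Emit:
step_arm(motion=[[[0.0, -0.002, 0], [0, 0, 0], 35], [[0.0, -0.003, 0], [0, 0, 0], 35], [[0.0, -0.003, 0], [0, 0, 0], 35], [[0.0, 0.004, 0], [0, 0, 0], 35], [[0.0, 0.014, 0], [0, 0, 0], 35], [[0.0, 0.02, -0.01], [0, 0, 0], 35], [[0.0, 0.02, -0.05], [0, 0, 0], 35], [[0.0, 0.02, -0.1], [0, 0, 0], 35], [[0.0, 0.02, -0.1], [0, 0, 0], 35]])

```text
clock: 7.58
eef_pos: [0.6148, -0.1416, 0.1412]
tool_rot: [3.138, -0.13, 0.013]
ft_force: [0.3, -0.4, -0.7]
gripper_width: 0.0298
```

```bash
python3 tilt.py w5
```

```text
[-0.0409 -0.0535  0.1412]
6318 [-0.1563 -0.0828  0.0151] [ 0.0414 -0.0061  0.0704] [ 0.0185 -0.0433  0.0476]
normal [-0.7654  0.0115  0.6434] tilt deg 49.95250512551783 rms 0.002147789410438792
```

View pics/w5.png

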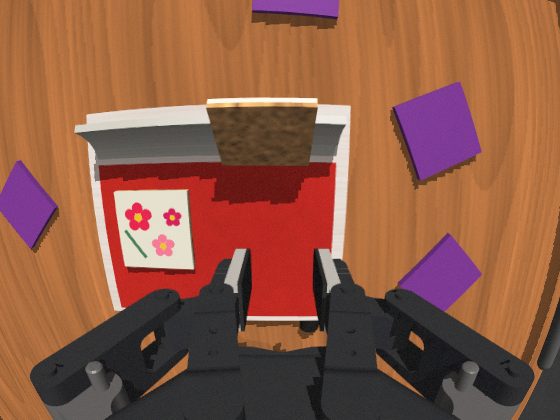

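It leans by itself, with the fingers clear. Now over and behind it, coming down with tips at about 52 mm.

Emit:
step_arm(motion=[[[-0.004, -0.05, -0.01], [0, 0, 0], 35], [[-0.009, -0.108, -0.01], [0, 0, 0], 35], [[-0.009, -0.108, -0.01], [0, 0, 0], 35], [[-0.009, -0.108, 0.03], [0, 0, 0], 35], [[-0.009, -0.108, 0.063], [0, 0, 0], 35], [[-0.009, -0.108, 0.066], [0, 0, 0], 35], [[-0.009, -0.108, 0.066], [0, 0, 0], 35]])

```text
clock: 8.5
eef_pos: [0.6122, -0.0327, 0.0703]
tool_rot: [3.139, -0.13, -0.0]
ft_force: [0.7, -0.2, 1.2]
gripper_width: 0.03
```

Run:
```python
from h import *
T=tool(); print(tray(T[:3,3]),ctrl.sense()['ft_force'])
im,d=ctrl.capture('wrist'); im2,d2=ctrl.capture('side')
save('w6',np.hstack([cv2.resize(im,(400,300)),cv2.resize(im2[150:255,230:370],(400,300),interpolation=cv2.INTER_CUBIC)]))
```

```text
[ 0.06745461 -0.04205441  0.07028661] [ 0.71978934 -0.1819648   1.19611663]
```

View pics/w6.png

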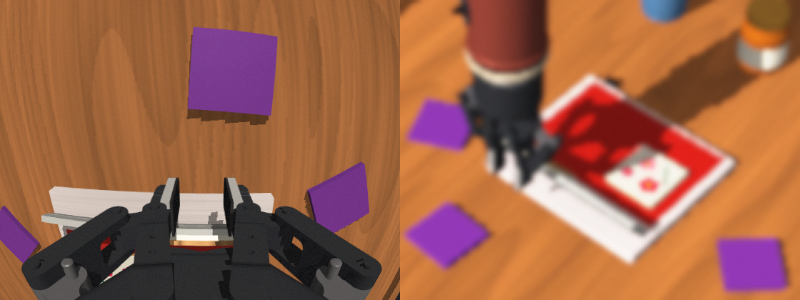

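Emit:
step_arm(motion=[[[0, 0.004, -0.003], [0, 0, 0], 35], [[0, 0.01, -0.003], [0, 0, 0], 35], [[0, 0.017, -0.003], [0, 0, 0], 35], [[0, 0.024, -0.003], [0, 0, 0], 35], [[0, 0.03, -0.003], [0, 0, 0], 35], [[0, 0.036, -0.003], [0, 0, 0], 35], [[0, 0.042, -0.003], [0, 0, 0], 35], [[0, 0.048, -0.003], [0, 0, 0], 35], [[0, 0.053, -0.003], [0, 0, 0], 35], [[0, 0.058, -0.003], [0, 0, 0], 35], [[0, 0.063, -0.003], [0, 0, 0], 35], [[0, 0.063, -0.003], [0, 0, 0], 35]])

```text
clock: 10.1
eef_pos: [0.6068, -0.0955, 0.0728]
tool_rot: [3.139, -0.13, -0.0]
ft_force: [0.3, -0.3, 0.2]
gripper_width: 0.0298
```

Run:
```python
from h import *
T=tool(); print(tray(T[:3,3]),ctrl.sense()['ft_force'])
im,d=ctrl.capture('wrist'); im2,d2=ctrl.capture('side')
save('w7',np.hstack([cv2.resize(im,(400,300)),cv2.resize(im2[150:255,230:370],(400,300),interpolation=cv2.INTER_CUBIC)]))
```

```text
[ 0.00446352 -0.04178206  0.07280091] [ 0.29781868 -0.33772668  0.16592477]
```

View pics/w7.png

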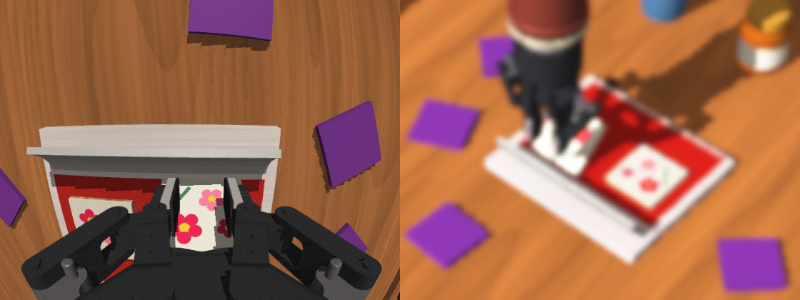

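It has fallen over, flower side up. I'll raise the tool straight up, back off and check.

Emit:
step_arm(motion=[[[0, 0, -0.05], [0, 0, 0], 35], [[0, -0.04, -0.1], [0, 0, 0], 35], [[0, -0.09, -0.13], [0, 0, 0], 35], [[0, -0.1, -0.13], [0, 0, 0], 35], [[0, -0.1, -0.13], [0, 0, 0], 35]])

```text
clock: 10.82
eef_pos: [0.6148, 0.0057, 0.2024]
tool_rot: [3.139, -0.126, -0.001]
ft_force: [0.2, -2.0, -0.5]
gripper_width: 0.0299
```

Run:
```python
from h import *
np.set_printoptions(precision=4,suppress=True)
T=tool(); im,d=ctrl.capture('wrist'); save('w8',im); P=tray(cloud(d,T))
hsv=cv2.cvtColor(im,cv2.COLOR_RGB2HSV).astype(int)
m=(hsv[...,1]<60)&(hsv[...,2]>140)&(P[...,0]<-.004)&(P[...,0]>-.14)&(abs(P[...,1])<.105)
n,l,st,ce=cv2.connectedComponentsWithStats(m.astype(np.uint8))
for i in range(1,n):
    if st[i,4]>300:
        Q=P[l==i]; u,s,v=np.linalg.svd(Q-Q.mean(0),full_matrices=False)
        print(st[i],Q.mean(0),Q.min(0),Q.max(0),'tilt',np.degrees(np.arccos(abs(v[2][2]))))
```

```text
[ 252  296   61   50 2199] [-0.0409 -0.0428  0.0188] [-0.0794 -0.0765  0.012 ] [-0.0095 -0.0099  0.0216] tilt 0.12213268617532905
```

View pics/w8.png

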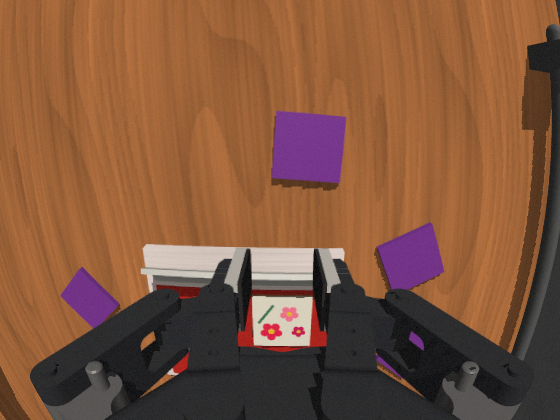

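Flat, top face at 18.8 mm, flower side up, and the robot is clear.

```bash
python3 -c "
from plant import ctrl
print(ctrl.sense()['clock'], ctrl.hand_in())"
```

```text
the job is handed in; nothing more can be done
10.875 None
```

The coaster now lies flat on the tray, white flower side up, and I handed the job in at 10.9 s of the 46 s allowed. I pushed it with two fingertips up the upstand until it leaned there on its own. Then I went behind the upstand and pushed its top edge back until it fell over.

- **Lean:** the measured tilt was about 50–52 degrees, inside the 45–85 required. The first automatic fit gave 47 degrees because it included stray pixels, so I refitted it on clean ones.
- **End position:** the measured tilt was 0.1 degrees. The top face was at 18.8 mm and the centre about 41 mm before the foot, over the floor. The gripper was about 20 cm above the bench, touching nothing.
- **Forces:** the wrist force reached about 24 N, when I touched the floor to find the fingertip height; other readings stayed near zero.
- **Other coaster:** it showed no sign of having moved in the pictures after the fall. In the last wrist picture it was hidden behind a finger, so I did not measure its final position.
- **Pan, jar and cup:** the arm never came near them, but I did not measure them again.

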